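# Tip a bin of rejects through the one-way flap

### The job

Empty the red bin of reject fittings into the red lockable reject box: press the box's sprung inlet flap open with the pouring lip of the bin itself (keep the fingers off the box) and tip all six pieces through. Then stand the empty red bin upright back where it stood and let go; the flap must have sprung shut. Leave the blue bin with the good parts and the other things on the bench as they are.

Things in the scene. Friction and masses are not known exactly. Their poses are not given: they have to be found in the camera images.
- red_bin_mid (a point): middle of the loose red open pick bin (0.16 kg, with 0.19 kg of rejects): 140 mm long (x), 66 mm wide (y), 68 mm high, 2.5 mm stiff walls. The point is at mid length and width, 34 mm over the underside; x points from the back wall (x = -70 mm) to the pouring lip (x = +70 mm), z up. Its floor is flat from x = -70 to +22 mm; then the front wall slants up and outward at 46 degrees to the lip
- red_bin_balance (a point): balance point of the red bin, 20 mm behind its middle and 48 mm over its underside, same axes: the place to take it, across the flat, parallel side walls (66 mm apart outside, full height from x = -70 to +22 mm of the middle). A hand that takes it leaning 35 to 40 degrees back, away from the lip, need lean only about 45 degrees forward when it pours
- red_bin_lip (a point): middle of the red bin's pouring lip, a straight edge 66 mm wide, 70 mm ahead of the middle and 50 mm over the underside, same axes. Floor and slanted front are smooth (friction about 0.3): the rejects slide up to the front from 15 to 20 degrees of lip-down tipping, stay behind it to some 50 degrees, and have all run out over the lip at 80 to 85 degrees
- blue_bin_mid (a point): middle of an identical bin in blue, loose, with two red plugs (good parts) in it; same point and axes. To be left alone; the two bins may stand in each other's place. Over the rear of the bench, beyond x = 0.74 m in the world, hangs a shelf, its underside 0.35 m up
- reject_1_mid (a point): brass threaded nipple 26 x 30 x 42 mm, 60 g, in the red bin, standing upright, widest at the hexagon in the middle; this point is its centre, half-way up, z along its length
- reject_2_mid (a point): blue plastic plug, 33 mm across the flange, 18 mm high; this point is its centre, half-way up, z along its axis; in the red bin
- reject_3_mid (a point): blue plastic plug, 33 mm across the flange, 18 mm high; this point is its centre, half-way up, z along its axis; in the red bin
- reject_4_mid (a point): brass threaded nipple 26 x 30 x 42 mm, 60 g, in the red bin, standing upright, widest at the hexagon in the middle; this point is its centre, half-way up, z along its length
- reject_5_mid (a point): grey steel nipple 21 x 24 x 34 mm, 48 g, in the red bin, standing upright, widest at the hexagon in the middle; this point is its centre, half-way up, z along its length
- reject_6_mid (a point): white plastic plug, 33 mm across the flange, 18 mm high; this point is its centre, half-way up, z along its axis; lying on a blue plug in the red bin
- reject_box: red steel reject box fixed to the bench, 200 mm long (x), 180 mm wide (y). Origin: centre of its underside; x points from the front (low side, with padlock) to the rear, z up. Front 112 mm high; the lid slopes up at 22 degrees to 193 mm at the rear. In the lid is the inlet: 112 mm wide (y, centred), 98 mm long up the slope, starting 13 mm behind the front face, closed by the flap; empty below
- flap_hinge (a point): middle of the flap's hinge line, at the low front edge of the inlet: x = -87, y = 0, z = +117 mm in the box's frame; axes as the box's. A lip that bears on the flap 65 to 75 mm behind this line (x) and is pressed some 35 mm lower than it holds the flap open by about 0.85 rad; the flap is then a slide for the pieces. Tip the bin as it goes down, so that its front clears the box's front edge
- inlet_flap (a joint): angle (rad) of the steel inlet flap, 106 mm wide, 95 mm long: 0 shut, in the plane of the lid; it grows to 1.3 as the free rear edge swings down into the box. Hinged along the low front edge; cannot open outward. A spring shuts it with 0.2 N m, plus 0.15 N m per rad (about 4 N on a lip 75 mm from the hinge at 0.85 rad); pieces lying on it do not open it
- housing_mid (a point): middle (125 mm up) of a clear filter housing with a white cap, 108 mm across, 250 mm tall, loose, standing between the bins and the box; to be left alone
- cartridge_mid (a point): middle (64 mm up) of a white filter cartridge, 63 mm across, 127 mm tall, standing loose; to be left alone
- pot_mid (a point): middle (30 mm up) of a white grease pot with a blue lid, 61 mm across and high, loose; to be left alone

How it is judged:
On the way, in this order (a step that is already met when the one before it is completed fails the run):
1. the red bin is lifted clear of the bench (height (world z) of red_bin_mid above 0.1 m), for 0.2 s.
2. the red bin presses the flap open (value of joint inlet_flap above 0.3 rad and contact force between red_bin and reject_box above 0.5 N), for 0.1 s.
3. all six rejects are inside the box (z of reject_1_mid in the frame of reject_box between 0 and 0.1 m and x of reject_1_mid in the frame of reject_box between -0.1 and 0.1 m and y of reject_1_mid in the frame of reject_box between -0.09 and 0.09 m and z of reject_2_mid in the frame of reject_box between 0 and 0.1 m and x of reject_2_mid in the frame of reject_box between -0.1 and 0.1 m and y of reject_2_mid in the frame of reject_box between -0.09 and 0.09 m and z of reject_3_mid in the frame of reject_box between 0 and 0.1 m and x of reject_3_mid in the frame of reject_box between -0.1 and 0.1 m and y of reject_3_mid in the frame of reject_box between -0.09 and 0.09 m and z of reject_4_mid in the frame of reject_box between 0 and 0.1 m and x of reject_4_mid in the frame of reject_box between -0.1 and 0.1 m and y of reject_4_mid in the frame of reject_box between -0.09 and 0.09 m and z of reject_5_mid in the frame of reject_box between 0 and 0.1 m and x of reject_5_mid in the frame of reject_box between -0.1 and 0.1 m and y of reject_5_mid in the frame of reject_box between -0.09 and 0.09 m and z of reject_6_mid in the frame of reject_box between 0 and 0.1 m and x of reject_6_mid in the frame of reject_box between -0.1 and 0.1 m and y of reject_6_mid in the frame of reject_box between -0.09 and 0.09 m), for 0.2 s.
At the end, for the whole second after the job is handed in: All six rejects lie inside the reject box below its lid (under 100 mm over the bench), the flap is shut (under 0.08 rad), and the red bin stands upright (within 6 degrees) on the bench, its middle within 40 mm of where it began (all of step 3 and value of joint inlet_flap below 0.08 rad and distance of red_bin_mid from where it was at the start of the episode below 0.04 m and angle between red_bin_mid's own z axis and vertical below 0.1 rad and height (world z) of red_bin_mid below 0.04 m and velocity of joint inlet_flap below 0.1 rad/s); the robot touches nothing.
It fails at once if the fingers press on the reject box or its flap (over 3 N) (contact force between the fingers and reject_box above 3 N).
It fails at once if the housing is moved by more than 20 mm (distance of housing_mid from where it was at the start of the episode above 0.02 m).
It fails at once if the cartridge is moved by more than 20 mm (distance of cartridge_mid from where it was at the start of the episode above 0.02 m).
It fails at once if the pot is moved by more than 20 mm (distance of pot_mid from where it was at the start of the episode above 0.02 m).
It fails at once if the blue bin is moved by more than 20 mm (distance of blue_bin_mid from where it was at the start of the episode above 0.02 m).
It also fails if it takes over 64 s, if anything falls off the work surface, if the arm or the gripper's body presses on something with over 40 N, if the wrist force passes 120 N, or if a joint passes its speed limit or range.

### The arm

A 7-joint arm with a two-finger parallel gripper is mounted at the origin on a cart in front of the work surface, level with it; the furniture and walls round the work are solid. World frame = base frame: x ahead of the robot, y to its left, z up, the work surface at z = 0. Lengths are in m, angles in rad, forces in N, time in s.
With the tool pointing down it reaches from about 0.4 to 0.85 m from the base axis. Payload 10.4 kg.
Tool frame: the origin (TCP) lies midway between the tips of the shut fingers; the grasp point (between the pads) lies 19 mm behind it; z points along the fingers, x is the direction in which the jaws open and shut, and the axes are right-handed (so a half turn about z gives the same grasp; the last joint's range is limited). The gripper opens to 85 mm and grips with 20 to 120 N. Pads are 22 mm wide; open, the fingers measure 114 mm over their backs; the gripper's body (76 mm by 85 mm) begins 54 mm behind the grasp point. The pads swing forward as they close: fully open they stand 13 mm farther back than shut.
Start: joints at [1.202, 0.332, -0.065, 1.46, 0.022, 1.35, -0.088], TCP at [0.212, -0.588, 0.231] pointing down, gripper open.
Joint ranges: [-2.6, 2.6], [-0.5, 2.12], [-1.47, 1.34], [0.16, 2.42], [-1.27, 4.41], [0.06, 2.06], [-2.6, 2.6]. Speed limits (rad/s): [2.22, 2.22, 2.79, 2.79, 3.14, 3.14, 3.14].

### API

Orientations are given as a unit quaternion [x, y, z, w].
In Python, from workcell import monitor, eyes, ticket, models gives the robot as it stands.
- The arm moves only by the tool servo_tool, never from a script. Its argument "motion" is a list of rows, each a list of 7 numbers: the opening, from 0 (shut) to 1 (fully open), then the shift along the tool's x, y, z in m, then the turn, a rotation vector about the tool's x, y, z in degrees. In form: [[fingers, tx, ty, tz, rx, ry, rz], ...]. A call has 1 to 20 rows; each row is the pose to reach, as a shift and turn from the pose commanded when the call began, along the tool's axes at that moment; what a row does not reach only later rows make up. A row lasts 1/8 s, in which the tool goes at most 62.5 mm and 10.7 degrees, less where a joint would pass 70% of its speed; a pose out of reach is approached as far as the arm can. A call with a gripper value outside its range is refused whole. The fingers move at their own pace and stop on an object; "grip_force" is the grip in N (left out, the last holds). Time passes only in rows, so rows that repeat a pose let the fingers close. It gives the time, the measured TCP pose, the force and the opening at its end, in the units of the state.
- monitor.get_obs(): the state, without advancing time (a new reading comes with each control period).
- eyes.camera(name): name is "scene" or "top"; returns (picture, depth): 400x640x3 uint8, blue, green, red; 400x640 float32, m along the optical axis (not along the pixel's ray), 0 where there is no reading.
- eyes.camera_info(name): a dict with "intrinsics" (3x3 intrinsics, pixels), "k1" (the pictures are not rectified: a ray, as slopes to the right and down, at radius r is drawn at 1 + k1 r^2 times it, then the intrinsics apply), "extrinsics" (4x4, takes a point from world to camera coordinates). Camera axes: x right, y down, z forward; pixel columns grow to the right and rows downward; lengths in m; the calibration is good to about 2 mm. A picture is of the moment at which its call begins. camera_info takes no time and is no camera call.
- ticket.hand_in(): hands the job in, once; it reports no verdict.
Trained networks look in the newest picture that a camera, given by its name, has taken for a name from the list of things; names that differ only in an ending like _2 or _b are one class to them, and where a whole thing is asked for, a point or a joint stands for the part that bears it (a point fixed in the world has none). Each returns a list of dicts, best first, with "confidence" (0 to 1); they miss things now and then, are a little off and sometimes report something else, mostly with a low value. They report only what shows in the picture. A call takes as long as a camera call.
- models.boxes_of(camera, thing): "point" ([x, y, z] in m, in the coordinates of the camera as it stood for that picture, good to about 4 mm: the middle of the surface that is visible of it).
The state is a dict: "clock": time; "joint_pos": joint angles; "joint_velocities": joint speeds; "tau": joint torques, N m; "position": TCP position; "ee_rot": TCP orientation; "ft_force": force on the tool from outside, world axes, zero at the start; "torque": the same for the moment, N m; "grip_width": opening from 0.0 (shut) to 1.0 (fully open).
Only numpy, scipy, OpenCV 4.12 (cv2) and the standard library are available. Lean on these libraries where they do the work, as an engineer would, in place of code of your own. Each camera call takes 0.05 s, during which the arm holds its last target. There are 200 camera calls.

## Working session

There is one attempt and no reset: what is moved stays moved. The work goes in short steps, Python scripts to look and compute and a tool call to move; the robot and the scene stay as the last step left them, time stands still between calls to the robot, and variables do not carry over. Pictures are saved under pics/ and viewed, about 8 in all and at most 12, crops included, and the job is handed in when it is done.

Besides the shell and the picture viewer there is one more tool, called as name(argument=value, ...), one argument or row to a line, values as JSON. servo_tool: Moves the arm, as the interface text tells. Its arguments: {"type":"object","properties":{"motion":{"type":"array"},"grip_force":{"type":"number"}},"required":["motion"]}

```bash
mkdir -p pics; ls; cat > h.py <<'E'
import numpy as np, cv2
from workcell import monitor, eyes, ticket, models
from scipy.spatial.transform import Rotation as R
def cloud(name):
    p,d=eyes.camera(name); I=eyes.camera_info(name); K=np.array(I["intrinsics"]); E=np.array(I["extrinsics"])
    v,u=np.mgrid[0:400,0:640]
    pts=np.stack([u.ravel(),v.ravel()],1).astype(np.float32).reshape(-1,1,2)
    n=cv2.undistortPoints(pts,K,np.array([I["k1"],0,0,0,0],float)).reshape(400,640,2)
    c=np.dstack([n*d[...,None],d])
    w=(c-E[:3,3])@E[:3,:3]
    w[d==0]=np.nan
    return p,d,w
def toworld(name,pt):
    E=np.array(eyes.camera_info(name)["extrinsics"]); return E[:3,:3].T@(np.array(pt)-E[:3,3])
E
python3 - <<'E'
from h import *
o=monitor.get_obs(); print({k:np.round(v,3) for k,v in o.items()})
for n in ["top","scene"]:
    p,d,w=cloud(n); cv2.imwrite(f"pics/{n}0.png",p); np.save(f"{n}0.npy",w)
    E=np.array(eyes.camera_info(n)["extrinsics"]); print(n,"cam at",-E[:3,:3].T@E[:3,3],"fwd",E[2,:3])
    for t in ["red_bin_mid","blue_bin_mid","reject_box","housing_mid","cartridge_mid","pot_mid","reject_1_mid","reject_2_mid"]:
        for r in models.boxes_of(n,t)[:3]: print(n,t,round(r["confidence"],2),np.round(toworld(n,r["point"]),3))
E
```

```text
pics
{'clock': np.float64(0.0), 'joint_pos': array([ 1.202,  0.333, -0.065,  1.461,  0.022,  1.35 , -0.088]), 'joint_velocities': array([ 0.   , -0.001,  0.   , -0.   , -0.002,  0.   ,  0.   ]), 'tau': array([-0.0000e+00, -6.2545e+01,  4.9000e-02, -3.9160e+01,  1.6000e-02,
        1.0000e-02,  0.0000e+00]), 'position': array([ 0.212, -0.588,  0.231]), 'ee_rot': array([ 0.818, -0.575, -0.001, -0.   ]), 'ft_force': array([ 0.532, -1.06 ,  0.207]), 'torque': array([-0.008,  0.021, -0.008]), 'grip_width': np.float64(0.999)}
top cam at [0.35980415 0.15054853 1.02584142] fwd [ 0.2147825   0.00179468 -0.97666026]
top red_bin_mid 0.7 [0.428 0.304 0.036]
top blue_bin_mid 0.71 [0.61  0.288 0.034]
top blue_bin_mid 0.45 [0.411 0.366 0.043]
top reject_box 0.86 [ 0.488 -0.157  0.149]
top reject_box 0.39 [0.427 0.305 0.036]
top reject_box 0.28 [0.407 0.331 0.012]
top housing_mid 0.93 [0.643 0.082 0.229]
top cartridge_mid 0.68 [ 0.711 -0.182  0.114]
top pot_mid 0.68 [0.513 0.505 0.057]
top reject_2_mid 0.68 [0.426 0.304 0.034]
scene cam at [0.05083677 0.91927005 1.21617311] fwd [ 0.367599   -0.5247113  -0.76782096]
scene red_bin_mid 0.56 [0.429 0.315 0.033]
scene blue_bin_mid 0.69 [0.609 0.293 0.034]
scene reject_box 0.95 [ 0.475 -0.129  0.133]
scene housing_mid 0.89 [0.643 0.104 0.17 ]
scene cartridge_mid 0.71 [ 0.71  -0.173  0.086]
scene pot_mid 0.9 [0.509 0.519 0.058]
```

View pics/top0.png

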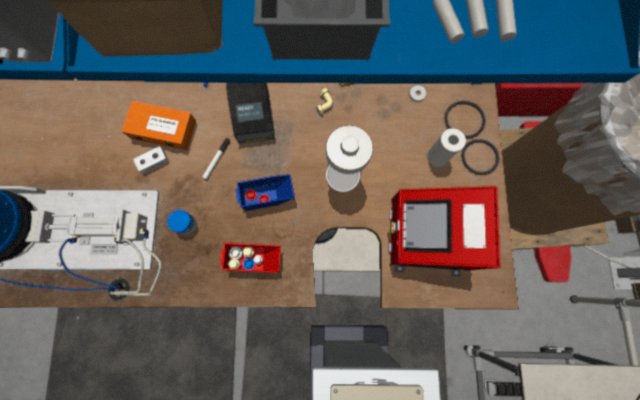

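View pics/scene0.png

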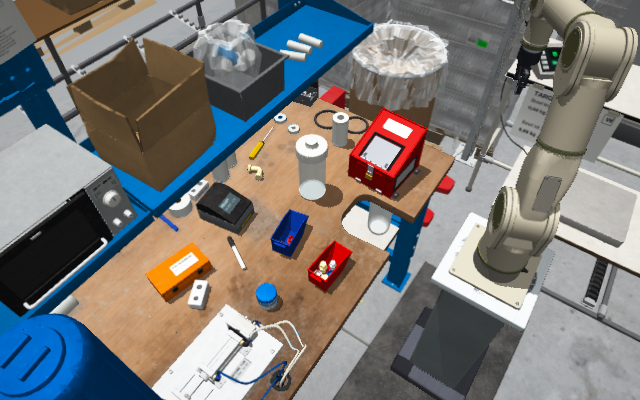

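The top view shows the red bin at px (250,258), with its lip to the right toward the box. The box is at (445,228), padlock on the left and flap at (425,226). The housing is at (347,155), out of the straight path. The red box and the plain red slanted front confirm which bin is which.

```bash
cat > fit.py <<'E'
from h import *
def red(p):
    h=cv2.cvtColor(p,cv2.COLOR_BGR2HSV); return ((h[...,0]<8)|(h[...,0]>172))&(h[...,1]>150)&(h[...,2]>60)
for n in ["top","scene"]:
    p=cv2.imread(f"pics/{n}0.png"); w=np.load(f"{n}0.npy"); m=red(p)
    X=w[m]; X=X[np.isfinite(X).all(1)]
    b=X[(abs(X[:,0]-.43)<.09)&(abs(X[:,1]-.305)<.13)&(X[:,2]>.002)&(X[:,2]<.085)]
    print(n,"bin",len(b),"zmax",np.percentile(b[:,2],98),"min",b.min(0).round(3),"max",b.max(0).round(3))
    print(" rect all",cv2.minAreaRect(b[:,:2].astype(np.float32)), "top rim",cv2.minAreaRect(b[b[:,2]>.058][:,:2].astype(np.float32)))
    # slanted front: profile along y near mid x
    for y in np.arange(.22,.40,.01):
        s=b[abs(b[:,1]-y)<.005]
        if len(s): print("   y%.2f n%d z %.3f..%.3f x %.3f..%.3f"%(y,len(s),s[:,2].min(),s[:,2].max(),s[:,0].min(),s[:,0].max()))
    q=X[(abs(X[:,0]-.48)<.15)&(abs(X[:,1]+.16)<.17)&(X[:,2]>.1)&(X[:,2]<.22)]
    print(n,"box",len(q),"min",np.percentile(q,1,0).round(3),"max",np.percentile(q,99,0).round(3)," rect",cv2.minAreaRect(q[:,:2].astype(np.float32)))
    t=q; 
    for _ in range(4):
        A=np.c_[t[:,:2],np.ones(len(t))]; c=np.linalg.lstsq(A,t[:,2],rcond=None)[0]
        r=q[:,2]-np.c_[q[:,:2],np.ones(len(q))]@c; t=q[abs(r)<.006]
    print(" lid plane",c.round(4),"slope deg",np.degrees(np.arctan(np.hypot(*c[:2]))),"upslope dir",np.degrees(np.arctan2(c[1],c[0])),len(t), cv2.minAreaRect(t[:,:2].astype(np.float32)))
E
python3 fit.py; cat > pic.py <<'E'
E
python3 -c "
import cv2
a=cv2.imread('pics/top0.png')[230:285,210:300]; cv2.imwrite('pics/crop0.png',cv2.resize(a,None,fx=7,fy=7,interpolation=2))"
```

```text
top bin 970 zmax 0.07232300768834146 min [0.387 0.246 0.002] max [0.469 0.414 0.075]
 rect all ((0.42791831493377686, 0.33008575439453125), (0.16811051964759827, 0.07759527117013931), 87.73039245605469) top rim ((0.42346853017807007, 0.32365769147872925), (0.147531658411026, 0.06921170651912689), 87.73039245605469)
   y0.25 n94 z 0.003..0.066 x 0.387..0.454
   y0.26 n92 z 0.003..0.066 x 0.387..0.461
   y0.27 n99 z 0.003..0.067 x 0.387..0.461
   y0.28 n93 z 0.014..0.070 x 0.387..0.455
   y0.29 n91 z 0.003..0.072 x 0.389..0.455
   y0.30 n75 z 0.002..0.074 x 0.389..0.457
   y0.31 n58 z 0.002..0.074 x 0.389..0.457
   y0.32 n50 z 0.002..0.075 x 0.389..0.457
   y0.33 n16 z 0.005..0.072 x 0.389..0.457
   y0.34 n16 z 0.002..0.073 x 0.391..0.467
   y0.35 n42 z 0.002..0.073 x 0.391..0.457
   y0.36 n40 z 0.002..0.072 x 0.391..0.459
   y0.37 n23 z 0.004..0.073 x 0.391..0.459
   y0.38 n36 z 0.005..0.073 x 0.391..0.469
   y0.39 n129 z 0.003..0.073 x 0.391..0.469
top box 4364 min [ 0.4   -0.255  0.112] max [ 0.587 -0.048  0.197]  rect ((0.49428117275238037, -0.1518251597881317), (0.2060577720403671
[... 894 characters left out ...]
0.391..0.460
   y0.33 n37 z 0.002..0.071 x 0.392..0.486
   y0.34 n46 z 0.003..0.073 x 0.391..0.459
   y0.35 n47 z 0.003..0.072 x 0.393..0.462
   y0.36 n37 z 0.003..0.075 x 0.393..0.459
   y0.37 n37 z 0.006..0.069 x 0.392..0.462
   y0.38 n34 z 0.002..0.073 x 0.394..0.463
   y0.39 n196 z 0.002..0.072 x 0.393..0.463
scene box 1890 min [ 0.4   -0.255  0.102] max [ 0.59  -0.046  0.197]  rect ((0.4980398416519165, -0.1515088677406311), (0.214610293507576, 0.1907666176557541), 86.65489959716797)
 lid plane [-0.0176 -0.3988  0.0997] slope deg 21.7635363855907 upslope dir -92.52225782438562 1513 ((0.4967384338378906, -0.15272387862205505), (0.21196246147155762, 0.1882815957069397), 86.60185241699219)
```

View pics/crop0.png

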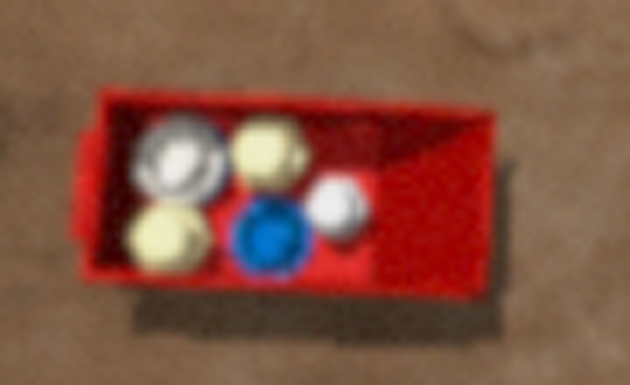

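```bash
cat >> h.py <<'E'
def pose(g,yaw,a):
    "grasp point g (world), yaw deg of lip direction, a deg forward lean -> TCP, Rotation"
    y,a=np.radians([yaw,a]); d=np.array([np.cos(y),np.sin(y),0]); Z=np.array([0,0,1.])
    x=np.cross(Z,d); z=-np.sin(a)*d-np.cos(a)*Z
    return np.array(g)+.019*z, R.from_matrix(np.c_[x,np.cross(z,x),z])
def rel(poses,start=None):
    o=monitor.get_obs(); p0,R0=(o["position"],R.from_quat(o["ee_rot"])) if start is None else start
    for p,r in poses:
        print(np.r_[R0.inv().apply(p-p0).round(4),(R0.inv()*r).as_rotvec(degrees=True).round(1)].tolist())
E
python3 - <<'E'
from h import *
g=np.array([.426,.340,.051]); yaw=-92.3
_,r=pose(g,yaw,-36); z=r.as_matrix()[:,2]
rel([pose([.47,-.2,.45],-60-90+60,0),pose([.46,.15,.42],yaw,-10),pose(g-.12*z+[0,0,.06],yaw,-36)])
w=np.load("scene0.npy"); p=cv2.imread("pics/scene0.png")
h=cv2.cvtColor(p,cv2.COLOR_BGR2HSV); m=((h[...,0]<8)|(h[...,0]>172))&(h[...,1]>150)
X=w[m]; s=X[(X[:,1]>.385)&(X[:,1]<.41)&(abs(X[:,0]-.43)<.05)&(X[:,2]>.002)]
for y in np.arange(.386,.41,.003): q=s[abs(s[:,1]-y)<.0015]; print(round(y,3),len(q),np.round([q[:,2].min(),np.median(q[:,2]),q[:,2].max()],3) if len(q) else '')
E
```

```text
[-0.2775, -0.3744, -0.1997, 0.0, -0.0, -70.2]
[-0.6072, -0.4823, -0.17, -8.8, 5.9, -67.7]
[-0.8555, -0.5383, 0.0386, -31.6, 21.3, -65.5]
0.386 30 [0.002 0.031 0.072]
0.389 107 [0.003 0.032 0.072]
0.392 52 [0.004 0.058 0.071]
0.395 12 [0.055 0.06  0.065]
0.398 7 [0.057 0.059 0.062]
0.401 2 [0.062 0.063 0.064]
0.404 0 
0.407 0
```

servo_tool(
  motion=[
    [1,-0.05,-0.1,-0.2,0,0,-10],
    [1,-0.15,-0.25,-0.2,0,0,-30],
    [1,-0.28,-0.374,-0.2,0,0,-70],
    [1,-0.28,-0.374,-0.2,0,0,-70],
    [1,-0.28,-0.374,-0.2,0,0,-70],
    [1,-0.28,-0.374,-0.2,0,0,-70],
    [1,-0.28,-0.374,-0.2,0,0,-70],
    [1,-0.28,-0.374,-0.2,0,0,-70],
    [1,-0.607,-0.482,-0.17,-8.8,5.9,-67.7],
    [1,-0.607,-0.482,-0.17,-8.8,5.9,-67.7],
    [1,-0.607,-0.482,-0.17,-8.8,5.9,-67.7],
    [1,-0.607,-0.482,-0.17,-8.8,5.9,-67.7],
    [1,-0.607,-0.482,-0.17,-8.8,5.9,-67.7],
    [1,-0.607,-0.482,-0.17,-8.8,5.9,-67.7],
    [1,-0.607,-0.482,-0.17,-8.8,5.9,-67.7],
  ],
)

```text
clock: 2.78
position: [0.4585, 0.1507, 0.401]
ee_rot: [0.996, -0.016, -0.002, 0.086]
ft_force: [-0.5, -1.2, 0.7]
grip_width: 0.999
```

```bash
python3 - <<'E'
from h import *
g=np.array([.426,.341,.051]); yaw=-92.3
_,r=pose(g,yaw,-36); z=r.as_matrix()[:,2]
rel([pose(g-.12*z+[0,0,.06],yaw,-36),pose(g-.08*z,yaw,-36)])
o=monitor.get_obs(); print(o["joint_pos"].round(2))
E
```

```text
[-0.038, -0.2806, 0.1625, -26.1, -0.1, 0.4]
[-0.0381, -0.2733, 0.2576, -26.1, -0.1, 0.4]
[ 0.35  0.11 -0.94  1.43  0.23  1.75 -0.59]
```

servo_tool(
  motion=[
    [1,-0.01,-0.07,0.04,-7,0,0],
    [1,-0.02,-0.14,0.08,-13,0,0],
    [1,-0.03,-0.21,0.12,-20,0,0],
    [1,-0.038,-0.28,0.162,-26.1,0,0.4],
    [1,-0.038,-0.28,0.162,-26.1,0,0.4],
    [1,-0.038,-0.28,0.162,-26.1,0,0.4],
    [1,-0.038,-0.28,0.162,-26.1,0,0.4],
    [1,-0.038,-0.273,0.258,-26.1,0,0.4],
    [1,-0.038,-0.273,0.258,-26.1,0,0.4],
    [1,-0.038,-0.273,0.258,-26.1,0,0.4],
    [1,-0.038,-0.273,0.258,-26.1,0,0.4],
  ],
)

```text
clock: 4.15
position: [0.4318, 0.372, 0.1027]
ee_rot: [0.951, -0.024, -0.005, 0.309]
ft_force: [-0.0, -0.1, 0.5]
grip_width: 0.996
```

```bash
python3 - <<'E'
from h import *
g=np.array([.426,.341,.051]); yaw=-92.3
rel([pose(g,yaw,-36)])
o=monitor.get_obs(); print(o["joint_pos"].round(2),o["position"],o["clock"])
p,d,w=cloud("scene"); cv2.imwrite("pics/s1.png",cv2.resize(p[130:330,230:480],None,fx=3,fy=3))
E
```

```text
[-0.0045, -0.005, 0.0791, -0.0, 0.1, -0.5]
[-0.46  0.86 -0.84  1.32  0.76  1.86 -1.38] [0.43178789 0.37196459 0.10266224] 4.15
```

View pics/s1.png

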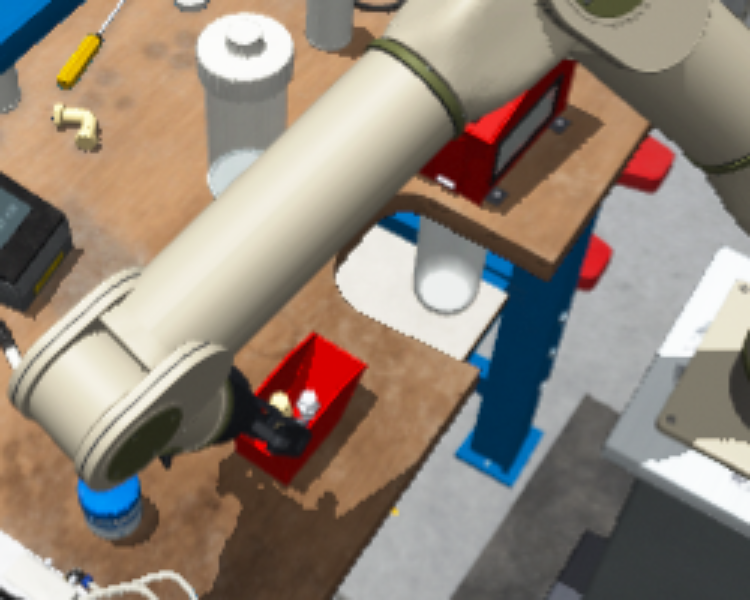

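Scene view: the fingers straddle the bin at crop px (270,430) and the forearm passes in front of the housing. I'll check the forearm's clearance before descending.

```bash
python3 - <<'E'
from h import *
for n in ["top","scene"]:
    p,d,w=cloud(n); X=w.reshape(-1,3); X=X[np.isfinite(X).all(1)]
    for y in np.arange(-.1,.55,.05):
        q=X[(abs(X[:,1]-y)<.02)&(X[:,2]>.12)&(X[:,0]<.72)&(X[:,0]>.1)]
        if len(q): print(n,round(y,2),"x",q[:,0].min().round(3),q[:,0].max().round(3),"z",q[:,2].min().round(3),q[:,2].max().round(3),len(q))
E
```

```text
top -0.1 x 0.405 0.591 z 0.12 0.148 1366
top -0.05 x 0.408 0.59 z 0.12 0.127 119
top 0.0 x 0.189 0.202 z 0.399 0.447 3
top 0.05 x 0.211 0.712 z 0.12 0.565 2161
top 0.1 x 0.231 0.715 z 0.12 0.629 5125
top 0.15 x 0.217 0.668 z 0.199 0.634 4969
top 0.2 x 0.239 0.405 z 0.512 0.618 3318
top 0.25 x 0.291 0.412 z 0.488 0.572 2238
top 0.3 x 0.318 0.423 z 0.476 0.539 1828
top 0.35 x 0.332 0.436 z 0.454 0.517 1643
top 0.4 x 0.346 0.503 z 0.123 0.5 1760
top 0.45 x 0.358 0.501 z 0.188 0.482 1471
top 0.5 x 0.37 0.477 z 0.271 0.464 1425
scene -0.1 x 0.405 0.426 z 0.121 0.141 34
scene -0.05 x 0.409 0.441 z 0.12 0.127 12
scene 0.0 x 0.101 0.153 z 0.407 0.44 42
scene 0.05 x 0.1 0.713 z 0.125 0.517 475
scene 0.1 x 0.1 0.712 z 0.12 0.626 2656
scene 0.15 x 0.182 0.679 z 0.163 0.633 1992
scene 0.2 x 0.236 0.4 z 0.5 0.617 1437
scene 0.25 x 0.289 0.41 z 0.475 0.571 998
scene 0.3 x 0.316 0.414 z 0.455 0.538 792
scene 0.35 x 0.331 0.423 z 0.439 0.517 782
scene 0.4 x 0.343 0.44 z 0.124 0.498 898
scene 0.45 x 0.356 0.449 z 0.154 0.484 1091
scene 0.5 x 0.368 0.468 z 0.208 0.465 1067
```

servo_tool(
  motion=[
    [1,-0.004,-0.004,0.03,0,0,0],
    [1,-0.004,-0.005,0.055,0,0,0],
    [1,-0.0045,-0.005,0.07,0,0,-0.5],
    [1,-0.0045,-0.005,0.079,0,0,-0.5],
    [1,-0.0045,-0.005,0.079,0,0,-0.5],
    [1,-0.0045,-0.005,0.079,0,0,-0.5],
  ],
)

```text
clock: 5.05
position: [0.4243, 0.3304, 0.0337]
ee_rot: [0.951, -0.018, -0.007, 0.309]
ft_force: [0.2, -0.1, -0.7]
grip_width: 0.999
```

servo_tool(
  motion=[
    [0.5,0,0,0,0,0,0],
    [0.5,0,0,0,0,0,0],
    [0.5,0,0,0,0,0,0],
    [0.5,0,0,0,0,0,0],
    [0.5,0,0,0,0,0,0],
    [0.5,0,0,0,0,0,0],
  ],
  grip_force=50,
)

```text
clock: 5.8
position: [0.4244, 0.3304, 0.0337]
ee_rot: [0.951, -0.018, -0.007, 0.309]
ft_force: [0.3, 3.0, 6.3]
grip_width: 0.767
```

servo_tool(
  motion=[
    [0.5,0,0.006,-0.008,0,0,0],
    [0.5,0,0.018,-0.024,0,0,0],
    [0.5,0,0.035,-0.049,0,0,0],
    [0.5,0,0.059,-0.081,0,0,0],
    [0.5,0,0.082,-0.113,0,0,0],
    [0.5,0,0.106,-0.146,0,0,0],
    [0.5,0,0.129,-0.178,0,0,0],
    [0.5,0,0.147,-0.202,0,0,0],
    [0.5,0,0.153,-0.21,0,0,0],
    [0.5,0,0.153,-0.21,0,0,0],
    [0.5,0,0.153,-0.21,0,0,0],
  ],
)

```text
clock: 7.18
position: [0.4247, 0.3295, 0.2926]
ee_rot: [0.951, -0.018, -0.008, 0.31]
ft_force: [0.6, 0.2, -3.8]
grip_width: 0.769
```

```bash
cat > lip.py <<'E'
from h import *
o=monitor.get_obs(); p0=o["position"]; R0=R.from_quat(o["ee_rot"]); print("q",o["joint_pos"].round(2),"clock",o["clock"],"F",o["ft_force"].round(1),"grip",o["grip_width"])
import sys
for n in ["top","scene"]:
    p,d,w=cloud(n); cv2.imwrite(f"pics/{sys.argv[1]}_{n}.png",p)
    h=cv2.cvtColor(p,cv2.COLOR_BGR2HSV); m=((h[...,0]<8)|(h[...,0]>172))&(h[...,1]>150)&(h[...,2]>60)
    X=w[m]; X=X[np.isfinite(X).all(1)]; t=R0.inv().apply(X-p0)   # tool coordinates
    t=t[(abs(t[:,0])<.045)&(abs(t[:,1])<.16)&(abs(t[:,2])<.16)]
    # bin coords: tool grip lean -36 => bin x,z
    a=np.radians(-36); bx=np.cos(a)*t[:,1]-np.sin(a)*t[:,2]; bz=-np.sin(a)*t[:,1]-np.cos(a)*t[:,2]
    print(n,len(t),"bx",np.percentile(bx,[0.5,99,99.7]).round(4),"bz",np.percentile(bz,[1,99]).round(4),"tx",np.percentile(t[:,0],[1,99]).round(4))
    k=bx>np.percentile(bx,99.3); print("  lip tool:",np.median(t[k],0).round(4),"bin rel TCP",bx[k].mean().round(4),bz[k].mean().round(4))
E
python3 lip.py l1
```

```text
q [-0.46  0.58 -0.77  1.25  0.62  2.05 -1.18] clock 7.175 F [ 0.6  0.2 -3.8] grip 0.769038004895239
top 1482 bx [-0.0547  0.0838  0.0841] bz [-0.032   0.0383] tx [-0.0362  0.0318]
  lip tool: [-0.0023  0.0782  0.0357] bin rel TCP 0.0841 0.0175
scene 1028 bx [-0.0672  0.0817  0.0834] bz [-0.0332  0.0369] tx [-0.0353  0.0323]
  lip tool: [0.0039 0.0767 0.0356] bin rel TCP 0.0829 0.0162
```

```bash
cat >> h.py <<'E'
BC=np.array([.495,-.152,0]); BY=-93.4; G0=-36; LX,LZ=.083,.016
def lip(bx,bz,th,yaw=BY,by=0.):
    y=np.radians(yaw); d=np.array([np.cos(y),np.sin(y),0]); Z=np.array([0,0,1.]); t=np.radians(th)
    yb=np.radians(BY); xb=np.array([np.cos(yb),np.sin(yb),0]); L=BC+bx*xb+by*np.cross(Z,xb)+[0,0,bz]
    p=L-d*(LX*np.cos(t)+LZ*np.sin(t))-Z*(-LX*np.sin(t)+LZ*np.cos(t))
    return p,pose([0,0,0],yaw,th+G0)[1]
def lipat():
    o=monitor.get_obs(); r=R.from_quat(o["ee_rot"]).as_matrix(); y=r[:,1];z=r[:,2]; g=np.radians(G0)
    bx=np.cos(g)*y-np.sin(g)*z; bz=-np.sin(g)*y-np.cos(g)*z
    L=o["position"]+LX*bx+LZ*bz; yb=np.radians(BY); xb=np.array([np.cos(yb),np.sin(yb),0]); q=L-BC
    print("lip box xyz",np.round([q@xb,q@np.cross([0,0,1],xb),q[2]],4),"pitch",np.degrees(np.arcsin(-bx[2])).round(1),"yaw",np.degrees(np.arctan2(bx[1],bx[0])).round(1),"q",o["joint_pos"].round(2),"F",o["ft_force"].round(1),o["clock"])
E
python3 - <<'E'
from h import *
lipat()
m=(np.array([.45,.2,.33]),pose([0]*3,-93,-16)[1])
rel([m,lip(-.02,.21,35)])
print(lip(-.02,.21,35)[0])
E
```

```text
lip box xyz [-0.3935 -0.0969  0.3084] pitch -0.1 yaw -92.3 q [-0.46  0.58 -0.77  1.25  0.62  2.05 -1.18] F [-1.1 -0.2 -3.6] 7.275
[0.0301, 0.126, 0.0451, 20.1, -0.1, 0.8]
[0.0912, 0.2798, 0.263, 35.1, -0.2, 1.2]
[ 0.50076261 -0.05500419  0.24450041]
```

servo_tool(
  motion=[
    [0.5,0.003,0.013,0.004,2,0,0],
    [0.5,0.009,0.038,0.013,6,0,0.2],
    [0.5,0.017,0.07,0.025,11,0,0.4],
    [0.5,0.024,0.1,0.036,16,0,0.6],
    [0.5,0.03,0.126,0.045,20,0,0.8],
    [0.5,0.036,0.145,0.07,22,0,0.9],
    [0.5,0.046,0.17,0.11,25,0,1],
    [0.5,0.056,0.195,0.15,28,0,1],
    [0.5,0.066,0.22,0.185,31,-0.1,1.1],
    [0.5,0.076,0.245,0.22,33,-0.1,1.2],
    [0.5,0.086,0.268,0.248,35,-0.2,1.2],
    [0.5,0.091,0.28,0.263,35,-0.2,1.2],
    [0.5,0.091,0.28,0.263,35,-0.2,1.2],
    [0.5,0.091,0.28,0.263,35,-0.2,1.2],
    [0.5,0.091,0.28,0.263,35,-0.2,1.2],
  ],
)

```text
clock: 9.15
position: [0.5007, -0.0532, 0.2454]
ee_rot: [1.0, -0.029, 0.0, 0.01]
ft_force: [-0.3, -0.5, -4.1]
grip_width: 0.767
```

```bash
python3 lip.py l2; python3 - <<'E'
from h import *
lipat()
a=cv2.imread("pics/l2_scene.png")[60:260,280:530]; b=cv2.imread("pics/l2_top.png")[150:300,300:540]
cv2.imwrite("pics/l2.png",np.hstack([cv2.resize(a,(400,320)),cv2.resize(b,(400,320))]))
E
```

```text
q [ 0.51  0.09 -0.54  1.73  0.07  1.33 -0.1 ] clock 9.15 F [-0.3 -0.5 -4.1] grip 0.7670688061782971
top 1112 bx [-0.0774  0.0834  0.0852] bz [-0.1261  0.0933] tx [-0.0418  0.0299]
  lip tool: [-0.027  -0.0068  0.1543] bin rel TCP 0.0853 -0.1286
scene 902 bx [-0.0664  0.1533  0.1561] bz [-0.1308  0.0445] tx [-0.0431  0.0392]
  lip tool: [-0.0267  0.1319  0.0874] bin rel TCP 0.1562 0.007
lip box xyz [-0.0211 -0.      0.211 ] pitch 34.9 yaw -93.3 q [ 0.51  0.09 -0.54  1.73  0.07  1.33 -0.1 ] F [-0.  -0.8 -3.5] 9.25
```

View pics/l2.png

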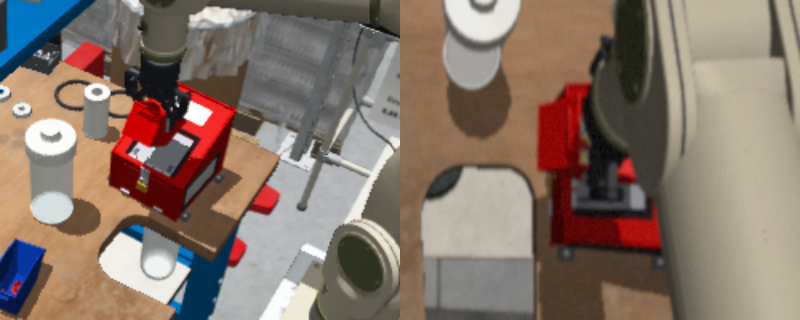

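The bin hangs over the flap at about crop px (150,130) in the scene half, aligned with the inlet. Next I compute the press-and-tip rows.

```bash
python3 - <<'E'
from h import *
rel([lip(-.016,z,t,by=.001) for t,z in [(40,.19),(45,.165),(48,.145),(50,.128),(53,.117),(57,.11),(61,.106),(65,.101),(70,.096),(76,.089),(82,.084)]])
E
```

```text
[0.0011, 0.0082, 0.0144, 5.1, -0.1, 0.0]
[0.0011, 0.0117, 0.0332, 10.1, -0.1, 0.0]
[0.0011, 0.014, 0.0497, 13.1, -0.1, 0.0]
[0.0011, 0.0155, 0.0644, 15.1, -0.1, 0.1]
[0.001, 0.0183, 0.0721, 18.1, -0.1, 0.1]
[0.001, 0.0223, 0.0749, 22.1, -0.1, 0.1]
[0.001, 0.0267, 0.075, 26.1, -0.0, 0.1]
[0.001, 0.0313, 0.0765, 30.1, -0.0, 0.1]
[0.001, 0.0375, 0.0776, 35.1, -0.0, 0.1]
[0.001, 0.0452, 0.0806, 41.1, -0.0, 0.1]
[0.001, 0.0534, 0.0824, 47.1, -0.0, 0.1]
```

servo_tool(
  motion=[
    [0.5,0.001,0.004,0.007,2.5,0,0],
    [0.5,0.001,0.008,0.0145,5,0,0],
    [0.5,0.001,0.01,0.024,7.5,0,0],
    [0.5,0.001,0.012,0.033,10,0,0],
    [0.5,0.001,0.013,0.041,11.5,0,0],
    [0.5,0.001,0.014,0.05,13,0,0],
    [0.5,0.001,0.015,0.057,14,0,0],
    [0.5,0.001,0.0155,0.0645,15,0,0],
    [0.5,0.001,0.017,0.068,16.5,0,0],
    [0.5,0.001,0.018,0.072,18,0,0],
    [0.5,0.001,0.018,0.072,18,0,0],
    [0.5,0.001,0.018,0.072,18,0,0],
  ],
)

```text
clock: 10.75
position: [0.5006, -0.0743, 0.1736]
ee_rot: [0.989, -0.03, 0.005, -0.147]
ft_force: [0.8, -1.0, -0.5]
grip_width: 0.765
```

```bash
python3 - <<'E'
from h import *
lipat()
rel([lip(-.016,z,t,by=.001) for t,z in [(57,.11),(61,.106),(65,.101),(70,.096),(76,.089),(82,.084)]])
a,_,_=cloud("scene"); b,_,_=cloud("top");a=a[60:260,280:530]; b=b[150:300,300:540]
cv2.imwrite("pics/l3.png",np.hstack([cv2.resize(a,(400,320)),cv2.resize(b,(400,320))]))
E
```

```text
lip box xyz [-0.0151  0.001   0.117 ] pitch 52.9 yaw -93.4 q [ 0.67  0.2  -0.47  1.8  -0.21  1.21  0.23] F [ 0.8 -1.  -0.5] 10.75
[0.0, 0.0039, 0.0016, 4.1, -0.1, -0.0]
[0.0, 0.0081, 0.0004, 8.1, -0.1, -0.0]
[0.0, 0.013, 0.0004, 12.1, -0.1, -0.0]
[0.0, 0.0191, -0.0005, 17.1, -0.1, -0.0]
[0.0, 0.0275, -0.0001, 23.1, -0.1, -0.0]
[0.0, 0.0358, -0.0008, 29.1, -0.1, -0.0]
```

View pics/l3.png

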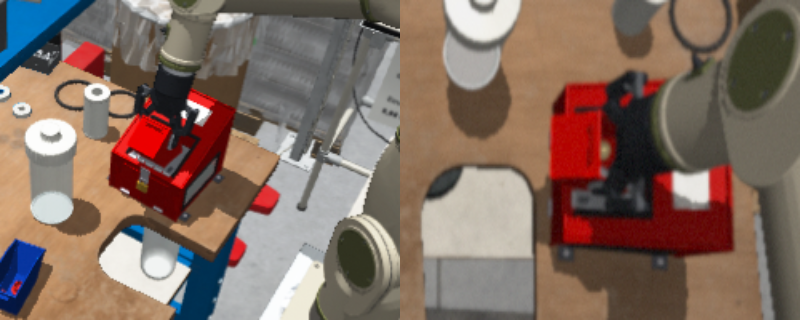

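The bin's lip is inside the inlet and the flap is taking about 3.5 N. A gap is visible below the lip. Now I pour.

servo_tool(
  motion=[
    [0.5,0,0.002,0.001,2,0,0],
    [0.5,0,0.004,0.0015,4,0,0],
    [0.5,0,0.006,0.001,6,0,0],
    [0.5,0,0.008,0.0005,8,0,0],
    [0.5,0,0.013,0.0005,12,0,0],
    [0.5,0,0.016,0,14.5,0,0],
    [0.5,0,0.019,-0.0005,17,0,0],
    [0.5,0,0.023,0,20,0,0],
    [0.5,0,0.0275,0,23,0,0],
    [0.5,0,0.0315,-0.0005,26,0,0],
    [0.5,0,0.036,-0.001,29,0,0],
    [0.5,0,0.036,-0.001,29,0,0],
    [0.5,0,0.036,-0.001,29,0,0],
    [0.5,0,0.036,-0.001,29,0,0],
    [0.5,0,0.036,-0.001,29,0,0],
    [0.5,0,0.036,-0.001,29,0,0],
  ],
)

```text
clock: 12.85
position: [0.4986, -0.1087, 0.1641]
ee_rot: [0.92, -0.027, 0.012, -0.39]
ft_force: [0.8, -1.9, 1.0]
grip_width: 0.766
```

```bash
python3 - <<'E'
from h import *
lipat()
rel([lip(-.014,.086,85,by=.001)])
a,_,_=cloud("scene"); b,_,_=cloud("top");a=a[60:260,280:530]; b=b[150:300,300:540]
cv2.imwrite("pics/l4.png",np.hstack([cv2.resize(a,(400,320)),cv2.resize(b,(400,320))]))
E
```

```text
lip box xyz [-0.0159  0.0011  0.0842] pitch 81.9 yaw -93.0 q [ 0.91  0.47 -0.44  1.69 -0.53  1.42  0.61] F [ 0.8 -1.9  1. ] 12.85
[-0.0, 0.0021, -0.0067, 3.1, -0.1, 0.0]
```

View pics/l4.png

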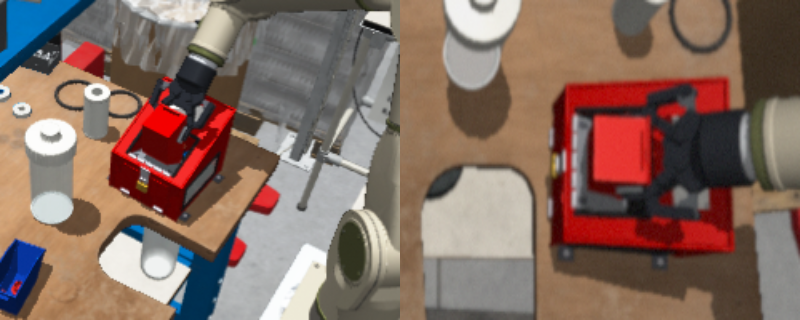

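The bin stands nearly vertical in the inlet with a clear margin, and the flap is down. I'll tip a little further with a small shake to make sure it empties.

servo_tool(
  motion=[
    [0.5,0,0.001,-0.003,1.5,0,0],
    [0.5,0,0.002,-0.007,3,0,0],
    [0.5,0,0.003,-0.01,4.5,0,0],
    [0.5,0,0.003,-0.01,4.5,0,0],
    [0.5,0.004,0.002,-0.01,2.5,0,0],
    [0.5,-0.004,0.003,-0.01,4.5,0,0],
    [0.5,0.004,0.002,-0.01,2.5,0,0],
    [0.5,0,0.003,-0.01,4.5,0,0],
    [0.5,0,0.003,-0.01,4.5,0,0],
    [0.5,0,0.003,-0.01,4.5,0,0],
  ],
)

```text
clock: 14.2
position: [0.4976, -0.1183, 0.1684]
ee_rot: [0.904, -0.027, 0.013, -0.426]
ft_force: [-0.4, -1.4, 0.6]
grip_width: 0.767
```

```bash
python3 - <<'E'
from h import *
lipat()
rel([lip(-.016,z,t,by=.001) for t,z in [(82,.09),(76,.096),(70,.104),(62,.118),(55,.135),(48,.16),(40,.2),(30,.25)]])
E
```

```text
lip box xyz [-0.0127  0.0005  0.0866] pitch 86.4 yaw -93.7 q [ 0.94  0.51 -0.43  1.66 -0.56  1.47  0.64] F [-0.4 -1.4  0.6] 14.2
[0.0004, -0.0073, 0.0064, -4.4, -0.0, -0.1]
[0.0004, -0.0146, 0.011, -10.4, -0.0, -0.1]
[0.0004, -0.0226, 0.0146, -16.4, -0.0, -0.1]
[0.0004, -0.0343, 0.0174, -24.4, -0.0, -0.1]
[0.0004, -0.0469, 0.0169, -31.4, -0.0, -0.1]
[0.0004, -0.0644, 0.0111, -38.4, -0.0, -0.1]
[0.0004, -0.0918, -0.0031, -46.4, -0.0, -0.1]
[0.0003, -0.1238, -0.0218, -56.4, -0.0, -0.1]
```

servo_tool(
  motion=[
    [0.5,0,-0.004,0.003,-2,0,0],
    [0.5,0,-0.0075,0.0065,-4.5,0,0],
    [0.5,0,-0.0145,0.011,-10.5,0,0],
    [0.5,0,-0.0225,0.0145,-16.5,0,0],
    [0.5,0,-0.034,0.0175,-24.5,0,0],
    [0.5,0,-0.047,0.017,-31.5,0,0],
    [0.5,0,-0.0645,0.011,-38.5,0,0],
    [0.5,0,-0.078,0.004,-42.5,0,0],
    [0.5,0,-0.092,-0.003,-46.5,0,0],
    [0.5,0,-0.108,-0.012,-51.5,0,0],
    [0.5,0,-0.124,-0.022,-56.5,0,0],
    [0.5,0,-0.124,-0.022,-56.5,0,0],
    [0.5,0,-0.124,-0.022,-56.5,0,0],
  ],
)

```text
clock: 15.82
position: [0.501, -0.0562, 0.2774]
ee_rot: [0.998, -0.03, -0.002, 0.053]
ft_force: [-0.1, -0.8, -2.1]
grip_width: 0.764
```

```bash
python3 - <<'E'
from h import *
lipat()
m=(np.array([.45,.2,.33]),pose([0]*3,-93,-16)[1])
h=(np.array([.4247,.3305,.2926]),pose([0]*3,-92.3,-35.8)[1])
rel([m,h])
a,_,_=cloud("scene"); b,_,_=cloud("top");a=a[60:260,280:530]; b=b[150:300,300:540]
cv2.imwrite("pics/l5.png",np.hstack([cv2.resize(a,(400,320)),cv2.resize(b,(400,320))]))
E
```

```text
lip box xyz [-1.610e-02  2.000e-04  2.498e-01] pitch 30.0 yaw -93.4 q [ 0.47  0.08 -0.55  1.68  0.15  1.41 -0.16] F [-0.1 -0.8 -2.1] 15.825
[-0.0663, -0.2458, -0.0788, -10.0, 0.1, -0.4]
[-0.0994, -0.3777, -0.0551, -29.8, 0.4, -1.1]
```

View pics/l5.png

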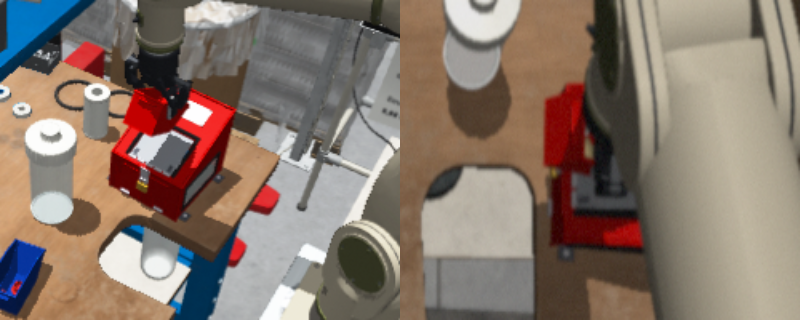

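The flap is shut again (scene half, around (165,150)) and the measured load fell by about 1.8 N, close to the rejects' weight. Next I move back and look into the bin.

servo_tool(
  motion=[
    [0.5,-0.005,-0.018,-0.012,-1,0,0],
    [0.5,-0.015,-0.055,-0.034,-3,0,-0.1],
    [0.5,-0.028,-0.105,-0.052,-5,0,-0.2],
    [0.5,-0.042,-0.155,-0.067,-7,0,-0.3],
    [0.5,-0.055,-0.205,-0.077,-8.5,0,-0.3],
    [0.5,-0.066,-0.246,-0.079,-10,0,-0.4],
    [0.5,-0.073,-0.275,-0.074,-14.5,0.1,-0.5],
    [0.5,-0.081,-0.305,-0.068,-19,0.2,-0.7],
    [0.5,-0.09,-0.34,-0.062,-24,0.3,-0.9],
    [0.5,-0.096,-0.365,-0.057,-28,0.3,-1],
    [0.5,-0.099,-0.378,-0.055,-29.8,0.4,-1.1],
    [0.5,-0.099,-0.378,-0.055,-29.8,0.4,-1.1],
    [0.5,-0.099,-0.378,-0.055,-29.8,0.4,-1.1],
  ],
)

```text
clock: 17.55
position: [0.4264, 0.3299, 0.2928]
ee_rot: [0.951, -0.02, -0.006, 0.308]
ft_force: [0.6, -0.4, -2.2]
grip_width: 0.765
```

```bash
python3 - <<'E'
from h import *
lipat()
h=(np.array([.4244,.3304,.050]),pose([0]*3,-92.3,-35.9)[1])
h2=(np.array([.4244,.3304,.036]),pose([0]*3,-92.3,-35.9)[1])
rel([h,h2])
a,_,_=cloud("scene"); b,_,_=cloud("top");a=a[60:260,280:530]; b=b[200:300,200:325]
cv2.imwrite("pics/l6.png",np.hstack([cv2.resize(a,(400,320)),cv2.resize(b,(400,320))]))
E
```

```text
lip box xyz [-0.3939 -0.0956  0.3086] pitch 0.1 yaw -92.4 q [-0.47  0.57 -0.75  1.25  0.61  2.04 -1.18] F [ 0.6 -0.4 -2.2] 17.55
[-0.0021, -0.1426, 0.1965, -0.0, 0.0, -0.1]
[-0.0021, -0.1508, 0.2078, -0.0, 0.0, -0.1]
```

View pics/l6.png

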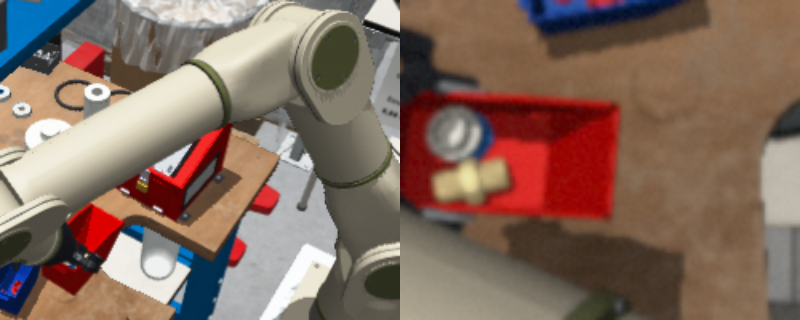

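Three pieces are still in the bin (right half: white plug on a blue plug at (455,135), brass nipple at (470,180)), so they jammed or stuck on the first pour. I'll repeat the pour with more tilt and shaking.

servo_tool(
  motion=[
    [0.5,0.003,0.013,0.004,2,0,0],
    [0.5,0.009,0.038,0.013,6,0,0.2],
    [0.5,0.017,0.07,0.025,11,0,0.4],
    [0.5,0.023,0.1,0.036,16,0,0.6],
    [0.5,0.029,0.126,0.045,20,0,0.8],
    [0.5,0.035,0.145,0.07,22,0,0.9],
    [0.5,0.045,0.17,0.11,25,0,1],
    [0.5,0.055,0.195,0.15,28,0,1],
    [0.5,0.065,0.22,0.185,31,-0.1,1.1],
    [0.5,0.075,0.245,0.22,33,-0.1,1.2],
    [0.5,0.085,0.268,0.248,35,-0.2,1.2],
    [0.5,0.09,0.28,0.263,35,-0.2,1.2],
    [0.5,0.09,0.28,0.263,35,-0.2,1.2],
    [0.5,0.09,0.28,0.263,35,-0.2,1.2],
  ],
)

```text
clock: 19.4
position: [0.5004, -0.052, 0.2444]
ee_rot: [1.0, -0.029, 0.002, 0.008]
ft_force: [0.1, 1.3, -3.0]
grip_width: 0.767
```

```bash
python3 - <<'E'
from h import *
lipat()
rel([lip(-.016,z,t,by=.001) for t,z in [(40,.19),(48,.145),(53,.117),(57,.11),(61,.106),(65,.101),(70,.096),(76,.089),(82,.084)]]+[lip(-.014,.087,87,by=.001)])
F=[]
for i in range(6): cloud("scene"); F.append(monitor.get_obs()["ft_force"])
print(np.mean(F,0),np.std(F,0))
E
```

```text
lip box xyz [-0.023  -0.0004  0.2098] pitch 35.1 yaw -93.2 q [ 0.49  0.08 -0.51  1.74  0.06  1.33 -0.09] F [ 0.1  1.3 -3. ] 19.4
[0.0015, 0.01, 0.0135, 4.9, -0.2, 0.0]
[0.0013, 0.0159, 0.0487, 12.9, -0.2, 0.0]
[0.0013, 0.0203, 0.0711, 17.9, -0.2, 0.1]
[0.0012, 0.0243, 0.0739, 21.9, -0.2, 0.1]
[0.0012, 0.0287, 0.0741, 25.9, -0.2, 0.1]
[0.0012, 0.0334, 0.0755, 29.9, -0.2, 0.1]
[0.0012, 0.0395, 0.0766, 34.9, -0.2, 0.1]
[0.0012, 0.0473, 0.0795, 40.9, -0.2, 0.1]
[0.0012, 0.0555, 0.0814, 46.9, -0.2, 0.1]
[0.0012, 0.0646, 0.0764, 51.9, -0.2, 0.1]
[-0.04446828 -0.38077952 -2.4852794 ] [0.42328746 0.49896914 0.14824779]
```

servo_tool(
  motion=[
    [0.5,0.001,0.01,0.0135,5,-0.2,0],
    [0.5,0.001,0.013,0.031,9,-0.2,0],
    [0.5,0.001,0.016,0.0485,13,-0.2,0],
    [0.5,0.001,0.018,0.06,15.5,-0.2,0],
    [0.5,0.001,0.02,0.071,18,-0.2,0],
    [0.5,0.001,0.0245,0.074,22,-0.2,0],
    [0.5,0.001,0.0285,0.074,26,-0.2,0],
    [0.5,0.001,0.0335,0.0755,30,-0.2,0],
    [0.5,0.001,0.0395,0.0765,35,-0.2,0],
    [0.5,0.001,0.0475,0.0795,41,-0.2,0],
    [0.5,0.001,0.0555,0.0815,47,-0.2,0],
    [0.5,0.001,0.06,0.079,49.5,-0.2,0],
    [0.5,0.001,0.0645,0.0765,52,-0.2,0],
    [0.5,0.001,0.0645,0.0765,52,-0.2,0],
    [0.5,0.001,0.0645,0.0765,52,-0.2,0],
    [0.5,0.001,0.0645,0.0765,52,-0.2,0],
  ],
)

```text
clock: 21.7
position: [0.498, -0.1187, 0.1689]
ee_rot: [0.902, -0.026, 0.013, -0.431]
ft_force: [1.0, -1.8, 1.7]
grip_width: 0.766
```

```bash
python3 - <<'E'
from h import *
lipat(); F=[];T=[]
for i in range(6): p,d,w=cloud("top"); o=monitor.get_obs();F.append(o["ft_force"])
print(np.mean(F,0))
cv2.imwrite("pics/l7.png",cv2.resize(p[175:280,375:515],None,fx=5,fy=5,interpolation=2))
rel([lip(-.016,z,t,by=.001) for t,z in [(82,.09),(76,.096),(70,.104),(62,.118)]]+[lip(-.014,.093,88,by=.001)])
E
```

```text
lip box xyz [-0.0132  0.0011  0.0868] pitch 87.0 yaw -91.8 q [ 0.91  0.52 -0.4   1.66 -0.58  1.48  0.66] F [ 1.  -1.8  1.7] 21.7
[ 0.87481469 -1.67509824  1.63330625]
[0.0002, -0.0074, 0.007, -5.1, -0.0, 0.1]
[0.0002, -0.0146, 0.0117, -11.1, -0.0, 0.1]
[0.0002, -0.0225, 0.0154, -17.1, -0.0, 0.1]
[0.0002, -0.0342, 0.0184, -25.1, -0.0, 0.1]
[0.0002, -0.005, -0.0046, 0.9, -0.0, 0.1]
```

View pics/l7.png

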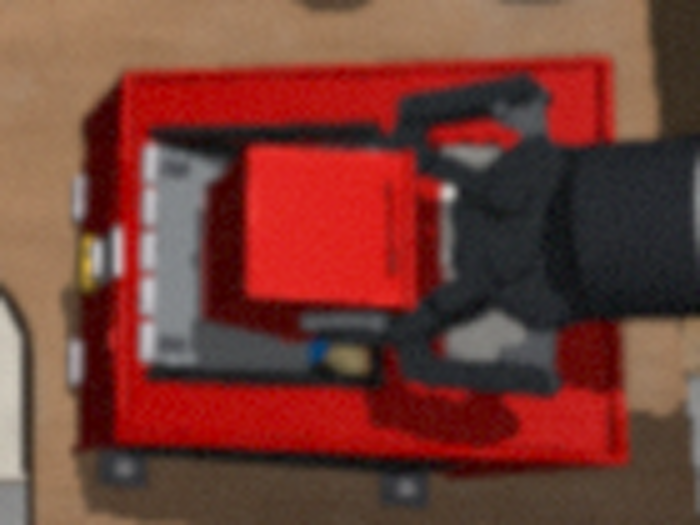

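Brass and blue pieces are visible inside the box beside the bin at (345,355), and the force is about 1 N higher than on the first pour. I'll shake, then lift and weigh.

servo_tool(
  motion=[
    [0.5,0,-0.003,-0.002,0,0,0],
    [0.5,0.004,-0.005,-0.004,-3,0,0],
    [0.5,-0.004,-0.005,-0.004,1,0,0],
    [0.5,0.004,-0.005,-0.004,-4,0,0],
    [0.5,-0.004,-0.005,-0.004,1,0,0],
    [0.5,0,-0.005,-0.0045,1,0,0],
    [0.5,0,-0.005,-0.0045,1,0,0],
    [0.5,0,-0.005,-0.0045,1,0,0],
    [0.5,0,-0.006,0.003,-2.5,0,0],
    [0.5,0,-0.0075,0.007,-5,0,0],
    [0.5,0,-0.0145,0.0115,-11,0,0],
    [0.5,0,-0.0225,0.0155,-17,0,0],
    [0.5,0,-0.034,0.0185,-25,0,0],
    [0.5,0,-0.047,0.018,-32,0,0],
    [0.5,0,-0.0645,0.012,-39,0,0],
    [0.5,0,-0.078,0.005,-43,0,0],
    [0.5,0,-0.092,-0.002,-47,0,0],
    [0.5,0,-0.124,-0.021,-57,0,0],
    [0.5,0,-0.124,-0.021,-57,0,0],
    [0.5,0,-0.124,-0.021,-57,0,0],
  ],
)

```text
clock: 24.5
position: [0.5008, -0.0574, 0.2776]
ee_rot: [0.998, -0.029, -0.002, 0.051]
ft_force: [-1.0, -0.0, -2.7]
grip_width: 0.771
```

```bash
python3 - <<'E'
from h import *
lipat(); F=[]
for i in range(6): p,d,w=cloud("scene"); o=monitor.get_obs();F.append(o["ft_force"])
print(np.mean(F,0))
m=(np.array([.45,.2,.33]),pose([0]*3,-93,-16)[1])
h=(np.array([.4244,.3305,.2926]),pose([0]*3,-92.3,-35.9)[1])
rel([m,h])
E
```

```text
lip box xyz [-0.015   0.0003  0.2497] pitch 30.1 yaw -93.4 q [ 0.45  0.07 -0.51  1.68  0.14  1.41 -0.15] F [-1.  -0.  -2.7] 24.5
[-0.23820415 -0.22980961 -1.04034675]
[-0.0666, -0.2482, -0.0782, -10.1, 0.1, -0.5]
[-0.1, -0.3801, -0.0541, -30.0, 0.5, -1.1]
```

servo_tool(
  motion=[
    [0.5,-0.005,-0.018,-0.012,-1,0,0],
    [0.5,-0.015,-0.055,-0.034,-3,0,-0.1],
    [0.5,-0.028,-0.105,-0.052,-5,0,-0.2],
    [0.5,-0.042,-0.155,-0.067,-7,0,-0.3],
    [0.5,-0.055,-0.205,-0.077,-8.5,0,-0.4],
    [0.5,-0.0665,-0.248,-0.078,-10,0,-0.5],
    [0.5,-0.074,-0.278,-0.073,-14.5,0.1,-0.6],
    [0.5,-0.082,-0.308,-0.067,-19,0.2,-0.7],
    [0.5,-0.091,-0.343,-0.061,-24,0.3,-0.9],
    [0.5,-0.097,-0.368,-0.056,-28,0.4,-1],
    [0.5,-0.1,-0.38,-0.054,-30,0.5,-1.1],
    [0.5,-0.1,-0.38,-0.054,-30,0.5,-1.1],
    [0.5,-0.1,-0.38,-0.054,-30,0.5,-1.1],
  ],
)

```text
clock: 26.42
position: [0.4247, 0.3304, 0.293]
ee_rot: [0.951, -0.019, -0.005, 0.308]
ft_force: [0.9, -0.1, -1.7]
grip_width: 0.764
```

```bash
python3 - <<'E'
from h import *
lipat()
T=lambda z:(np.array([.4244,.3304,z]),pose([0]*3,-92.3,-35.9)[1])
rel([T(.06),T(.042),T(.0345)])
b,_,_=cloud("top"); cv2.imwrite("pics/l8.png",np.vstack([cv2.resize(b[210:290,190:310],(480,320)),cv2.resize(b[170:290,350:530],(480,270))]))
E
```

```text
lip box xyz [-0.3943 -0.0972  0.3088] pitch 0.2 yaw -92.3 q [-0.47  0.57 -0.74  1.25  0.61  2.04 -1.18] F [ 0.9 -0.1 -1.7] 26.425
[-0.0009, -0.1365, 0.1889, -0.1, -0.1, -0.1]
[-0.0009, -0.147, 0.2035, -0.1, -0.1, -0.1]
[-0.0009, -0.1514, 0.2096, -0.1, -0.1, -0.1]
```

View pics/l8.png

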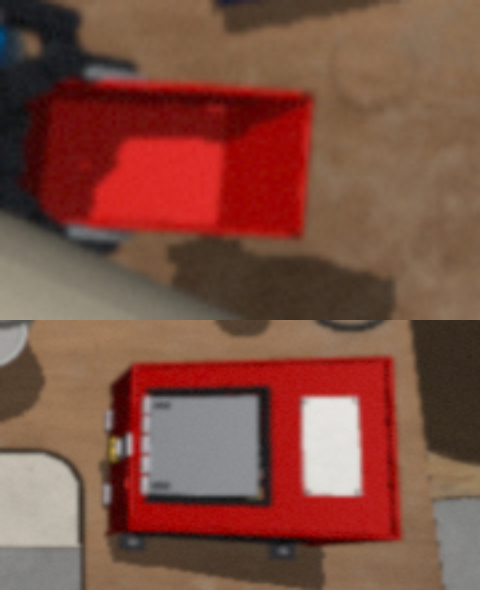

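The bin is empty and the flap looks shut, with a small brass-coloured spot at the gap (260,492) to check afterwards. Now I set the bin down.

servo_tool(
  motion=[
    [0.5,0,-0.012,0.016,0,0,0],
    [0.5,-0.001,-0.035,0.048,0,0,0],
    [0.5,-0.001,-0.063,0.087,0,0,0],
    [0.5,-0.001,-0.092,0.127,0,0,0],
    [0.5,-0.001,-0.117,0.162,0,0,0],
    [0.5,-0.001,-0.1365,0.189,0,0,0],
    [0.5,-0.001,-0.144,0.199,0,0,0],
    [0.5,-0.001,-0.149,0.206,0,0,0],
    [0.5,-0.001,-0.1515,0.2095,0,0,0],
    [0.5,-0.001,-0.152,0.21,0,0,0],
    [0.5,-0.001,-0.152,0.21,0,0,0],
    [0.5,-0.001,-0.152,0.21,0,0,0],
  ],
)

```text
clock: 27.98
position: [0.4238, 0.3313, 0.034]
ee_rot: [0.951, -0.019, -0.005, 0.308]
ft_force: [-0.1, -0.7, -1.4]
grip_width: 0.764
```

servo_tool(
  motion=[
    [1,0,0,0,0,0,0],
    [1,0,0,0,0,0,0],
    [1,0,0,0,0,0,0],
    [1,0,0,0,0,0,0],
    [1,0,0,-0.01,0,0,0],
    [1,0,0,-0.03,0,0,0],
    [1,0,0,-0.06,0,0,0],
    [1,0,0.02,-0.11,0,0,0],
    [1,0,0.05,-0.16,0,0,0],
    [1,0,0.08,-0.2,0,0,0],
    [1,0,0.12,-0.25,0,0,0],
    [1,0,0.15,-0.3,5,0,0],
    [1,0,0.18,-0.32,10,0,0],
    [1,0,0.18,-0.32,10,0,0],
    [1,0,0.18,-0.32,10,0,0],
  ],
)

```text
clock: 29.85
position: [0.4238, 0.3735, 0.399]
ee_rot: [0.975, -0.018, -0.003, 0.224]
ft_force: [-0.2, 0.3, -0.8]
grip_width: 0.996
```

```bash
python3 - <<'E'
from h import *
o=monitor.get_obs(); print(o["position"],o["clock"],o["grip_width"],o["ft_force"])
p,d,w=cloud("top"); cv2.imwrite("pics/l9.png",np.vstack([cv2.resize(p[150:310,150:390],(600,400)),cv2.resize(p[185:265,390:510],(300,200))[:, :].repeat(1,0) if 0 else np.hstack([cv2.resize(p[185:265,390:510],(300,200)),np.zeros((200,300,3),np.uint8)])]))
np.save("top9.npy",w); cv2.imwrite("pics/top9.png",p)
w0=np.load("top0.npy"); E=np.array(eyes.camera_info("top")["extrinsics"])
# box region: depth change vs start
D=(w-w0)[...,2]; m=np.zeros(D.shape,bool); m[180:275,385:505]=1
ch=m&(abs(D)>.006); v,u=np.where(ch); print("box pixels changed",len(v)); print([(a,b,round(float(w[b,a,2]),3),round(float(w0[b,a,2]),3)) for a,b in list(zip(u,v))[:25]])
f=w[205:245,410:443].reshape(-1,3); f0=w0[205:245,410:443].reshape(-1,3); print("flap dz mean",np.nanmean(f[:,2]-f0[:,2]))
for t in ["red_bin_mid","blue_bin_mid","housing_mid","cartridge_mid","pot_mid"]:
    for r in models.boxes_of("top",t)[:1]: print(t,round(r["confidence"],2),np.round(toworld("top",r["point"]),3))
h=cv2.cvtColor(p,cv2.COLOR_BGR2HSV); mm=((h[...,0]<8)|(h[...,0]>172))&(h[...,1]>150)&(h[...,2]>60)
b=w[mm]; b=b[(abs(b[:,0]-.43)<.09)&(abs(b[:,1]-.305)<.13)&(b[:,2]>.058)&(b[:,2]<.085)]; print(cv2.minAreaRect(b[:,:2].astype(np.float32)),np.percentile(b[:,2],98))
E
```

```text
[0.42383103 0.37346063 0.39895862] 29.85 0.9957140211932274 [-0.19763992  0.28905203 -0.81281838]
box pixels changed 148
[(np.int64(385), np.int64(180), -0.003, 0.004), (np.int64(494), np.int64(180), -0.002, 0.005), (np.int64(479), np.int64(181), -0.002, 0.005), (np.int64(404), np.int64(182), -0.001, 0.008), (np.int64(451), np.int64(182), 0.003, -0.004), (np.int64(491), np.int64(182), 0.003, -0.004), (np.int64(436), np.int64(183), 0.002, -0.004), (np.int64(472), np.int64(183), 0.003, -0.004), (np.int64(395), np.int64(184), 0.003, -0.003), (np.int64(396), np.int64(185), 0.002, -0.005), (np.int64(421), np.int64(185), -0.002, 0.005), (np.int64(397), np.int64(186), -0.004, 0.003), (np.int64(438), np.int64(186), 0.002, -0.006), (np.int64(460), np.int64(186), 0.006, -0.001), (np.int64(421), np.int64(187), 0.005, -0.001), (np.int64(412), np.int64(188), 0.002, -0.005), (np.int64(398), np.int64(189), 0.004, -0.003), (np.int64(504), np.int64(189), 0.002, -0.004), (np.int64(396), np.int64(192), -0.003, 0.003), (np.int64(389), np.int64(193), -0.003, 0.004), (np.int64(386), np.int64(196), 0.004, -0.002), (np.int64(426), np.int64(196), 0.14, 0.134), (np.int64(440), np.int64(196), 0.144, 0.15), (np.int64(477), np.int64(199), 0.176, 0.182), (np.int64(488), np.int64(200), 0.189, 0.183)]
flap dz mean -1.150206521940198e-05
red_bin_mid 0.67 [0.427 0.324 0.01 ]
blue_bin_mid 0.7 [0.608 0.286 0.033]
housing_mid 0.8 [0.64  0.082 0.229]
cartridge_mid 0.67 [ 0.709 -0.184  0.115]
pot_mid 0.94 [0.51  0.497 0.06 ]
((0.42152443528175354, 0.325519323348999), (0.14544647932052612, 0.06933386623859406), 87.4432373046875) 0.07339238653164841
```

View pics/l9.png

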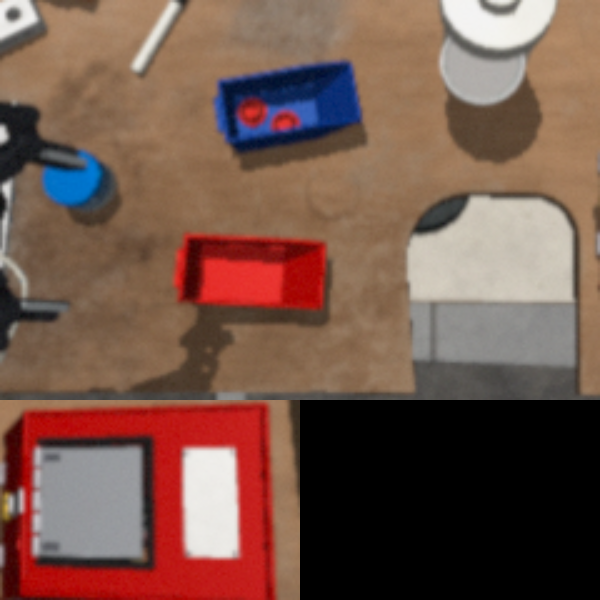

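The bin stands empty and upright in place and the flap is shut. Last check is the height of the brass spot seen through the flap gap, around full-image px (449,249).

```bash
python3 - <<'E'
import numpy as np,cv2
w=np.load("top9.npy"); w0=np.load("top0.npy"); p=cv2.imread("pics/top9.png"); p0=cv2.imread("pics/top0.png")
print(w[243:254,444:455,2].round(3)); print(w0[243:254,444:455,2].round(3)); print(abs(p.astype(int)-p0)[243:254,444:455].sum(2))
E
```

```text
[[0.148 0.154 0.153 0.012 0.011 0.159 0.16  0.161 0.159 0.161 0.158]
 [0.152 0.154 0.152 0.035 0.026 0.159 0.162 0.163 0.16  0.159 0.158]
 [0.153 0.151 0.154 0.152 0.034 0.156 0.16  0.159 0.159 0.157 0.16 ]
 [0.153 0.151 0.153 0.149 0.035 0.158 0.161 0.163 0.156 0.158 0.161]
 [0.153 0.154 0.153 0.154 0.041 0.157 0.161 0.16  0.158 0.158 0.16 ]
 [0.151 0.151 0.15  0.036 0.037 0.157 0.159 0.161 0.159 0.158 0.158]
 [0.031 0.033 0.031 0.037 0.038 0.159 0.16  0.163 0.159 0.158 0.159]
 [0.156 0.157 0.158 0.156 0.16  0.162 0.161 0.162 0.157 0.157 0.156]
 [0.159 0.155 0.159 0.158 0.159 0.156 0.16  0.161 0.16  0.159 0.158]
 [0.155 0.155 0.156 0.154 0.157 0.157 0.161 0.16  0.16  0.158 0.16 ]
 [0.152 0.151 0.151 0.153 0.154 0.157 0.155 0.156 0.158 0.158 0.155]]
[[0.15  0.151 0.152 0.012 0.011 0.158 0.16  0.16  0.158 0.162 0.159]
 [0.15    nan 0.15  0.011 0.01  0.16  0.161 0.16  0.161 0.157 0.159]
 [0.151 0.152 0.151 0.151 0.014 0.157 0.16  0.161 0.158 0.157 0.158]
 [0.156 0.151 0.152 0.151 0.013 0.161 0.157 0.16  0.159 0.158 0.158]
 [0.152 0.153 0.152 0.153 0.014 0.157 0.159 0.159 0.159 0.158 0.
[... 237 characters left out ...]
 0.157 0.162 0.16  0.157 0.16  0.159 0.155]
 [0.156 0.158 0.154 0.156 0.158 0.159 0.16  0.162   nan 0.16  0.158]
 [0.151 0.152 0.151 0.154   nan 0.156 0.157 0.156 0.157 0.157 0.16 ]]
[[ 17  32  25  32  23  11  13   8   8  15  28]
 [ 29  25  50  67  79  27  14  18  10  14  16]
 [ 26  25  63 106  91  27   5  26  19  24  21]
 [ 33  32  70 125 136  31   8  19  14  13  14]
 [ 29  31  75 128 123  59  12  14  25  30  25]
 [ 74  66 104 146 126  64   3  10  11  19  16]
 [ 98 111 134 134 102  58  11   7  10  10  12]
 [ 38  47  60  57  23   5  15  10  32  13  18]
 [ 17  10  21  14   6   3  14  11  17  45  16]
 [  9  27   4  21  24  10   7  13  17  13  14]
 [ 15  12  11  11  32  11  29  10  12  14  22]]
```

The spot is a brass piece lying about 35 mm up inside the box, so it isn't caught in the flap.

```bash
python3 -c "
from workcell import ticket; print(ticket.hand_in())"
```

```text
the job is handed in; nothing more can be done
None
```

The red bin is empty and standing back in its place, and the job is handed in at about 30 s of the 64 s allowed. `hand_in` gave no verdict.

- **Pouring:** I took the bin leaning back, pressed the flap open with its lip and tipped it. The first pour reached 86 degrees but left three pieces inside: a brass nipple, a blue plug and the white plug. I saw this in the check picture and poured again at 87 to 88 degrees with a shake.
- **Bin:** The last picture shows it empty. Its rim came out within about 4 mm of where it began, well inside the 40 mm allowed. It stands upright and the hand is clear of it.
- **Flap:** It is shut. Its depth is the same as at the start, to a small fraction of a millimetre on average.
- **Other things:** The blue bin, housing and cartridge read within 4 mm of their first positions. The pot read about 8 mm off. I put that down to how the network picks its visible middle, because the arm stayed away from the pot, but I did not check it separately.
- **Not fully confirmed:** I could not count all six pieces inside the box. That they are there is inferred from the empty bin, the drop in weight, and the brass and blue pieces seen inside the box. One brass piece was measured through the flap gap at about 35 mm up. I saw none on the flap or on the parts of the bench I viewed.

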